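# Straighten a row of seedling pots with a rule

### The job

Take the yellow rule by its wooden grip and push the four loose seedling pots with its straight front face up against the aluminium stop bar, so that all four bear on the bar at the same time for a moment under light pressure and end flush with it in one straight line. Be gentle, as the pots are thin and the bar is only lightly clamped; do not tip the pots or move them with the fingers. Then draw the rule back and leave it standing on the bench clear of the row by about a hand's breadth (80 mm), with everything else left where it is.

Things in the scene. Friction and masses are not known exactly. Their poses are not given: they have to be found in the camera images.
- rail: Fixed bed of the adjustable stop, two low steel pads at the far side of the row. Own x points away from the robot (within 0.2 rad of world x), z up. Over it an aluminium stop bar parallel to own y, y -180 to +180 mm, 38 mm high, 20 mm deep. Its stop face is clamped somewhere between own x = -10 and -26 mm: not measured, find it by feel. Pushing the bar with over 16 N in all fails.
- rule: Loose yellow metal angle with a wooden grip, 0.4 kg, standing on its flat foot on the robot's side of the row, roughly parallel to the rail. Origin on the underside below the middle of the grip; own x points to the row. Front face: plane own x = +40 mm, own y from -170 to +170, 38 mm high, 8 mm thick. Foot: 4 mm thick, own x from -36 to +32 mm, full length.
- rule_grip (a point): Grip point of the rule's wooden block, on the block's axis 78 mm above the rule's origin. Block: 24 mm thick (own x), 70 mm wide (own y), top 95 mm above the underside. Gripped here across its thickness from above, the fingertips (about 59 mm up) pass over the 50 mm pots. The sliding row drags with 2 to 4 N in all; 8 to 11 N more, squarely spread, seats all four.
- rule_left (a point): Left end of the rule's front face: own x +40, y +170, z 19 mm in the rule's frame.
- rule_right (a point): Right end of the rule's front face: own x +40, y -170, z 19 mm in the rule's frame.
- pot1: Black square plastic pot with a cork-coloured top and a seedling, number 1 of four counted from the robot's left (+y) to right, loose, about 0.13 kg (varies). 58 x 58 mm, straight sides, 50 mm high, the seedling up to about 105 mm. Origin at the centre of its underside, z up; yaw within 0.2 rad of the rail's at the start. Thin: the rule may press it with at most 12 N.
- pot2: Black square plastic pot with a cork-coloured top and a seedling, number 2 of four counted from the robot's left (+y) to right, loose, about 0.13 kg (varies). 58 x 58 mm, straight sides, 50 mm high, the seedling up to about 105 mm. Origin at the centre of its underside, z up; yaw within 0.2 rad of the rail's at the start. Thin: the rule may press it with at most 12 N.
- pot3: Black square plastic pot with a cork-coloured top and a seedling, number 3 of four counted from the robot's left (+y) to right, loose, about 0.13 kg (varies). 58 x 58 mm, straight sides, 50 mm high, the seedling up to about 105 mm. Origin at the centre of its underside, z up; yaw within 0.2 rad of the rail's at the start. Thin: the rule may press it with at most 12 N.
- pot4: Black square plastic pot with a cork-coloured top and a seedling, number 4 of four counted from the robot's left (+y) to right, loose, about 0.13 kg (varies). 58 x 58 mm, straight sides, 50 mm high, the seedling up to about 105 mm. Origin at the centre of its underside, z up; yaw within 0.2 rad of the rail's at the start. Thin: the rule may press it with at most 12 N.
- seed_cup: White plastic cup, 70 mm across, 75 mm high, beyond the left end of the row. Bystander. Its origin is at its underside centre.
- jar: Amber jar with green cap, 60 mm across, 90 mm high, behind the rail. Bystander. Its origin is at its underside centre.
- clay_pot: Terracotta pot, 90 mm across, 85 mm high, beyond the right end of the row. Bystander. Its origin is at its underside centre.
- feed: Green plant-feed bottle, 60 mm across, 140 mm high, behind the rail. Bystander. Its origin is at its underside centre.
- screwdriver: Screwdriver with a red handle, 200 mm long, lying at the bench's right. Bystander.
- trowel: Small flat trowel 240 mm long lying at the bench's left. Bystander.

How it is judged:
On the way, in this order (a step that is already met when the one before it is completed fails the run):
1. the rule is held by the fingers (contact force between the fingers and rule above 1 N), for 0.2 s.
2. all four pots are pressed home at the same time: each is pushed by the rule and bears on the stop bar with at least 0.3 N, for 0.2 s (contact force between each of pot1, pot2, pot3, pot4 and rail above 0.3 N and contact force between each of pot1, pot2, pot3, pot4 and rule above 0.3 N), for 0.2 s.
At the end, for the whole second after the job is handed in: The pots stand at rest, upright, in one line along the stop bar: neighbours within 4 mm, each square to it within 0.03 rad, within the bar's length and travel (2.5 mm slack). The rule stands upright on the bench, released, at rest, both ends of its face 134 mm or more short of the rail origin (x of pot1 in the frame of rail between -0.0575 and -0.036 m and y of pot1 in the frame of rail between -0.17 and 0.17 m and angle between the x axis of each of pot1, pot2, pot3, pot4 and the x axis of rail, either way round below 0.03 rad and angle between each of pot1, pot2, pot3, pot4, rule's own z axis and vertical below 0.05 rad and linear speed of each of pot1, pot2, pot3, pot4, rule below 0.01 m/s and x of pot2 in the frame of rail between -0.0575 and -0.036 m and y of pot2 in the frame of rail between -0.17 and 0.17 m and x of pot3 in the frame of rail between -0.0575 and -0.036 m and y of pot3 in the frame of rail between -0.17 and 0.17 m and x of pot4 in the frame of rail between -0.0575 and -0.036 m and y of pot4 in the frame of rail between -0.17 and 0.17 m and x of pot2 in the frame of pot1 between -0.004 and 0.004 m and x of pot3 in the frame of pot2 between -0.004 and 0.004 m and x of pot4 in the frame of pot3 between -0.004 and 0.004 m and x of each of rule_left, rule_right in the frame of rail below -0.134 m and height (world z) of rule below 0.004 m); the robot touches nothing.
It fails at once if a pot is squeezed with more than 12 N between rule and pot (contact force between rule and pot1 above 12 N or contact force between rule and pot2 above 12 N or contact force between rule and pot3 above 12 N or contact force between rule and pot4 above 12 N).
It fails at once if the stop bar is pushed with more than 16 N (contact force between rail and anything else above 16 N).
It fails at once if a pot is tipped (angle between any of pot1, pot2, pot3, pot4's own z axis and vertical above 0.3 rad).
It fails at once if a pot is moved by the fingers instead of the rule (contact force between the fingers and pot1 above 1 N or contact force between the fingers and pot2 above 1 N or contact force between the fingers and pot3 above 1 N or contact force between the fingers and pot4 above 1 N).
It fails at once if a bystander is moved by more than 15 mm (distance of any of seed_cup, jar, clay_pot, feed, screwdriver, trowel from where it was at the start of the episode above 0.015 m).
It also fails if it takes over 58 s, if anything falls off the work surface, if the arm or the gripper's body presses on something with over 40 N, if the wrist force passes 120 N, or if a joint passes its speed limit or range.

### The arm

A 7-joint arm with a two-finger parallel gripper is mounted at the origin on the work surface. World frame = base frame: x ahead of the robot, y to its left, z up, the work surface at z = 0. Lengths are in m, angles in rad, forces in N, time in s.
With the tool pointing down it reaches from about 0.35 to 0.9 m from the base axis. Payload 7.2 kg.
Tool frame: the origin (TCP) lies on the centre line of the jaws, within the pads' length; the fingertips stand 17 mm ahead of it and the grasp point (between the pads) lies 2 mm behind it; z points along the fingers, y is the line along which they close (so a half turn about z gives the same grasp; the last joint's range is limited). The gripper opens to 88 mm and grips with 3 to 60 N. Pads are 20 mm wide; open, the fingers measure 115 mm over their backs; the gripper's body (75 mm by 178 mm) begins 61 mm behind the grasp point.
Start: joints at [1.101, 0.411, -0.013, 1.596, 0.006, 1.134, -0.082], TCP at [0.244, -0.575, 0.24] pointing down, gripper open.
Joint ranges: [-2.95, 2.95], [-0.29, 1.99], [-1.47, 1.44], [0.14, 2.54], [-1.03, 4.17], [0.13, 1.85], [-2.86, 2.86]. Speed limits (rad/s): [2.39, 2.39, 3.01, 3.01, 3.14, 3.14, 3.14].

### API

Orientations are given as a rotation vector (axis times angle).
In Python, from cell import bot, vision, job gives the robot as it stands.
- The arm moves only by the tool send_rows, never from a script. Its argument "deltas" is one flat list of numbers, 6 for each row, row after row: the shift along the tool's x, y, z normalised to -1 to 1, where 1 is 800 mm, then the turn, a rotation vector about the tool's x, y, z normalised to -1 to 1, where 1 is 1.5 rad. A call has 1 to 5 rows; each row is the pose to reach, as a shift and turn from the pose commanded when the call began, along the tool's axes at that moment; what a row does not reach only later rows make up. A row lasts 1/12 s, in which the tool goes at most 41.7 mm and 7.16 degrees, less where a joint would pass 70% of its speed; a pose out of reach is approached as far as the arm can. A call with a number of a shift or a turn outside -1 to 1 is refused whole. A call with a gripper value outside its range is refused whole. "jaw" is the closure, from -1 (fully open) to 1 (shut), set as the call begins (left out, the last holds). The fingers move at their own pace and stop on an object; "newtons" is the grip in N (left out, the last holds). Time passes only in rows, so rows that repeat a pose let the fingers close. It gives the time, the measured TCP pose, the force, the opening and the grip force at its end, in the units of the state.
- bot.state(): the state, without advancing time (a new reading comes with each control period).
- vision.camera(name): name is "scene" or "top"; returns the picture (384x512x3 uint8, blue, green, red); there is no depth.
- vision.get_calibration(name): a dict with "fov_y" (degrees; the focal length in pixels is half the picture's height over the tangent of half this angle, whatever the lens; pixels are square), "cx", "cy" (the principal point, pixels), "extrinsics" (4x4, takes a point from world to camera coordinates). Camera axes: x right, y down, z forward; pixel columns grow to the right and rows downward; lengths in m; the calibration is good to about 2 mm. A picture is of the moment at which its call begins. get_calibration takes no time and is no camera call.
- job.close_job(): hands the job in; it is judged then, once.
The state is a dict: "clock": time; "joints": joint angles; "qvel": joint speeds; "tau": joint torques, N m; "ee_pos": TCP position; "tool_rot": TCP orientation; "force": force on the tool from outside, world axes, zero at the start; "wrist_torque": the same for the moment, N m; "opening": opening from 0.0 (shut) to 1.0 (fully open); "gripper_force": force on a finger pad.
Only numpy, scipy, OpenCV 4.12 (cv2) and the standard library are available. Lean on these libraries where they do the work, as an engineer would, in place of code of your own. Each camera call takes 0.05 s, during which the arm holds its last target. There are 200 camera calls.

## Working session

There is one attempt and no reset: what is moved stays moved. The work goes in short steps, Python scripts to look and compute and a tool call to move; the robot and the scene stay as the last step left them, time stands still between calls to the robot, and variables do not carry over. Pictures are saved under pics/ and viewed, at most 10 in all, crops included, and the job is handed in when it is done.

Besides the shell and the picture viewer there is one more tool, called after "Request:" as a command line: name --argument value ..., lists and objects as JSON in quotes. send_rows: Moves the arm, as the interface text tells. Scaled input: -1 to 1 covers 800 mm each way for a shift and 1.5 rad each way for a turn. Its arguments: {"type":"object","properties":{"deltas":{"type":"array"},"jaw":{"type":"number"},"newtons":{"type":"number"}},"required":["deltas"]}

```bash
mkdir -p pics; ls; python3 - <<'E'
from cell import bot,vision,job
import cv2,numpy as np
for n in("scene","top"):
    im=vision.camera(n);cv2.imwrite(f"pics/{n}0.png",im);c=vision.get_calibration(n);print(n,c)
print(bot.state())
E
```

```text
pics
scene {'fov_y': 48.38635364802804, 'cx': 254.73994600947861, 'cy': 189.05211422003472, 'extrinsics': array([[ 0.47236372,  0.88124585, -0.01668141, -0.27053964],
       [ 0.50839696, -0.28787265, -0.81157986, -0.22942848],
       [-0.7200035 ,  0.37488011, -0.58400331,  1.64803979],
       [ 0.        ,  0.        ,  0.        ,  1.        ]])}
top {'fov_y': 42.58334582464716, 'cx': 255.20864258388755, 'cy': 199.61791096807534, 'extrinsics': array([[-9.06974541e-05, -9.99999769e-01,  6.73025679e-04,
        -1.30071303e-02],
       [-9.97135593e-01,  3.95335716e-05, -7.56347028e-02,
         6.14570145e-01],
       [ 7.56346587e-02, -6.77957734e-04, -9.97135366e-01,
         1.45028112e+00],
       [ 0.00000000e+00,  0.00000000e+00,  0.00000000e+00,
         1.00000000e+00]])}
{'clock': 0.1, 'joints': array([ 1.10079445,  0.41179361, -0.01269114,  1.59694777,  0.00561944,
        1.13429115, -0.08219928]), 'qvel': array([-0.00054755,  0.00138143,  0.00070416, -0.00149656,  0.00065542,
        0.00178467, -0.00183949]), 'tau': array([ 3.06559639e-03, -5.89100933e+01,  6.44029453e-01, -2.91711098e+01,
       -5.37933048e-02,  1.44941450e-02,  9.21418496e-05]), 'ee_pos': array([ 0.24420791, -0.57485621,  0.23891481]), 'tool_rot': array([-3.07708332e+00, -6.26664737e-01,  6.30433703e-04]), 'force': array([-0.02675891,  0.16993302, -0.08761953]), 'wrist_torque': array([-0.03442216,  0.00512573,  0.01570451]), 'gripper_force': 0.0, 'opening': 1.0010338296540702}
```

View pics/top0.png

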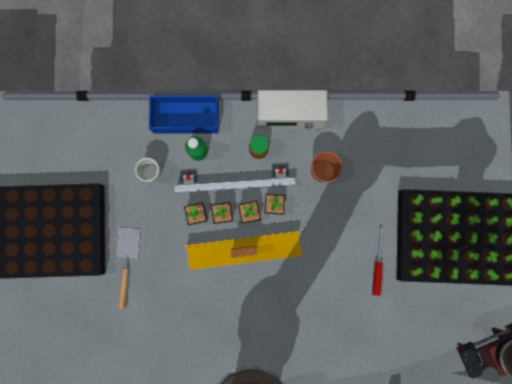

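View pics/scene0.png

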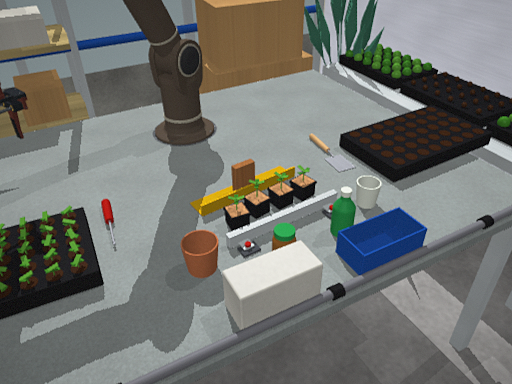

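```bash
cat >h.py <<'E'
from cell import bot,vision,job
import cv2,numpy as np
def rays(n,px,z):
    c=vision.get_calibration(n);E=c["extrinsics"];R,t=E[:3,:3],E[:3,3];f=192/np.tan(np.radians(c["fov_y"]/2))
    px=np.atleast_2d(px).astype(float);d=np.c_[(px[:,0]-c["cx"])/f,(px[:,1]-c["cy"])/f,np.ones(len(px))]@R
    C=-R.T@t;return C+d*((z-C[2])/d[:,2])[:,None]
def line(P): # fit x=a+b*y by robust fit -> yaw, x at mean y
    vx,vy,x0,y0=cv2.fitLine(P[:,:2].astype(np.float32),cv2.DIST_HUBER,0,.001,.001).ravel()
    return np.arctan(-vx/vy),x0,y0
def measure(im):
    hsv=cv2.cvtColor(im,cv2.COLOR_BGR2HSV);g=im.astype(int).sum(2)
    ye=cv2.inRange(hsv,(18,150,120),(35,255,255));ye[:225]=0;ye[:,:170]=0;ye[:,320:]=0
    cols=np.where(ye.sum(0)>255*8)[0];top=np.array([(c,np.where(ye[:,c])[0].min()-.5) for c in cols[4:-4]])
    # nearest edge (foot)
    bot_=np.array([(c,np.where(ye[:,c])[0].max()+.5) for c in cols[4:-4]])
    ends=[(cols[0]-.5,top[0,1]),(cols[-1]+.5,top[-1,1])]
    gr=cv2.inRange(hsv,(5,60,60),(17,230,255));gr[:244]=0;gr[262:]=0;gr[:,:225]=0;gr[:,262:]=0
    return ye,top,bot_,ends,gr
E
python3 - <<'E'
from h import *
print("cam",rays("top",(255,200),10)*0, [-(c["extrinsics"][:3,:3].T@c["extrinsics"][:3,3]) for c in [vision.get_calibration("top")]])
im=cv2.imread("pics/top0.png");ye,top,bt,ends,gr=measure(im)
print("face top z38",line(rays("top",top,.038)),"foot",line(rays("top",bt,.002)))
print("ends",rays("top",ends,.038))
r=cv2.minAreaRect(cv2.findNonZero(gr));print("grip",r,rays("top",r[0],.09),line(rays("top",cv2.boxPoints(r),.095)))
# bar: bright
hsv=cv2.cvtColor(im,cv2.COLOR_BGR2HSV)
m=cv2.inRange(hsv,(0,0,175),(180,60,255));m[:172]=0;m[198:]=0;m[:,:170]=0;m[:,302:]=0
cols=np.where(m.sum(0)>0)[0];lo=np.array([(c,np.where(m[:,c])[0].max()+.5) for c in cols[3:-3]])
print("bar cols",cols[0],cols[-1],line(rays("top",lo,.038)),rays("top",[lo[0],lo[-1]],.038))
ck=cv2.inRange(hsv,(5,60,90),(17,220,255));
P=cv2.inRange(hsv,(5,50,60),(90,255,255));P[:190]=0;P[228:]=0;P[:,:180]=0;P[:,290:]=0
for c in cv2.findContours(P,0,2)[0]:
    if cv2.contourArea(c)>60: r=cv2.minAreaRect(c);print("pot",r,rays("top",r[0],.05)[0,:2])
rd=cv2.inRange(hsv,(0,120,100),(4,255,255))|cv2.inRange(hsv,(172,120,100),(180,255,255));rd[:160]=0;rd[182:]=0;rd[:,:180]=0;rd[:,290:]=0
for c in cv2.findContours(rd,0,2)[0]: print("knob",cv2.boundingRect(c),rays("top",np.mean(c[:,0],0),.02)[0,:2])
v=im[140:300,165:315];cv2.imwrite("pics/crop1.png",cv2.resize(v,None,fx=5,fy=3.7*5/5*1.35/1.35,interpolation=2)[:600,:800])
E
```

```text
cam [[-0. -0.  0.]] [array([ 0.50311707, -0.01204819,  1.49261818])]
face top z38 (np.float32(0.12321885), np.float32(0.49546126), np.float32(0.06996659)) foot (np.float32(0.12585634), np.float32(0.4254855), np.float32(0.031698387))
ends [[ 0.48403773  0.18609785  0.038     ]
 [ 0.51922964 -0.1405969   0.038     ]]
grip ((243.17906188964844, 251.3427734375), (8.128068923950195, 23.789466857910156), 82.40535736083984) [[0.46257455 0.02108613 0.09      ]] (np.float32(0.1314059), np.float32(0.46272716), np.float32(0.020960432))
bar cols 175 294 (np.float32(0.07217367), np.float32(0.64980686), np.float32(0.056067605)) [[ 0.63759577  0.21583932  0.038     ]
 [ 0.66143256 -0.11928958  0.038     ]]
pot ((221.30772399902344, 212.46156311035156), (18.357139587402344, 19.101348876953125), 82.87498474121094) [0.5747978  0.08632673]
pot ((195.05853271484375, 213.27316284179688), (18.438562393188477, 18.5782470703125), 77.90524291992188) [0.57242194 0.16322631]
pot ((248.92306518554688, 211.61538696289062), (18.8271484375, 18.8271484375), 78.69007110595703) [0.57727566 0.00539819]
pot ((274.33758544921875, 203.77410888671875), (18.737974166870117, 18.59547996520996), 4.085616588592529) [ 0.6003076  -0.06916752]
knob (186, 175, 4, 5) [0.68204412 0.19059229]
knob (279, 169, 4, 5) [ 0.70079887 -0.08942389]
```

View pics/crop1.png

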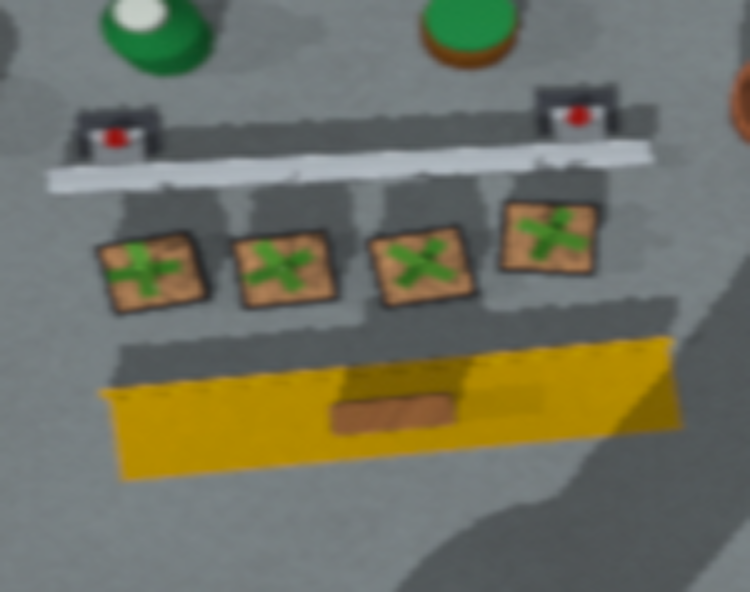

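```bash
cat >>h.py <<'E'
from scipy.spatial.transform import Rotation as Ro
def plan(x,y,z,yaw,flip=1):
    s=bot.state();R=Ro.from_rotvec(s["tool_rot"]);ty=np.array([np.cos(yaw),np.sin(yaw),0])*flip;tz=np.array([0,0,-1.])
    T=Ro.from_matrix(np.c_[np.cross(ty,tz),ty,tz]);d=R.inv().apply(np.array([x,y,z])-s["ee_pos"])/.8;r=(R.inv()*T).as_rotvec()/1.5
    print("delta",d.round(4),r.round(4),"ee",s["ee_pos"].round(4),"t",s["clock"]);print(R.as_matrix().round(3))
E
python3 -c "
from h import *
plan(.4625,.02,.2,.125,1);plan(.4625,.02,.2,.125,-1)"
```

```text
delta [ 0.5419 -0.5776  0.0494] [-9.000e-04 -5.000e-04 -8.627e-01] ee [ 0.2442 -0.5749  0.2389] t 0.1
[[ 0.92   0.391 -0.001]
 [ 0.391 -0.92   0.001]
 [-0.    -0.001 -1.   ]]
delta [ 0.5419 -0.5776  0.0494] [-6.0000e-04  9.0000e-04  1.2317e+00] ee [ 0.2442 -0.5749  0.2389] t 0.1
[[ 0.92   0.391 -0.001]
 [ 0.391 -0.92   0.001]
 [-0.    -0.001 -1.   ]]
```

Request:
send_rows --deltas '[0.54, -0.578, 0.05, 0, 0, -0.863, 0.54, -0.578, 0.05, 0, 0, -0.863, 0.54, -0.578, 0.05, 0, 0, -0.863, 0.54, -0.578, 0.05, 0, 0, -0.863, 0.54, -0.578, 0.05, 0, 0, -0.863]' --jaw -1

```text
clock: 0.52
ee_pos: [0.3157, -0.3779, 0.2261]
tool_rot: [-2.732, -1.551, 0.0]
force: [-0.7, -0.2, 0.9]
opening: 0.997
gripper_force: 0.0
```

```bash
python3 -c "
from h import *
plan(.4625,.02,.2,.125,1)"
```

```text
delta [ 0.5211 -0.0973  0.0326] [-3.00e-04 -0.00e+00 -4.42e-01] ee [ 0.3157 -0.3779  0.2261] t 0.5167
[[ 0.512  0.859 -0.   ]
 [ 0.859 -0.512  0.   ]
 [-0.    -0.    -1.   ]]
```

Works as expected.

Request:
send_rows --deltas '[0.52, -0.097, 0.032, 0, 0, -0.442, 0.52, -0.097, 0.032, 0, 0, -0.442, 0.52, -0.097, 0.032, 0, 0, -0.442, 0.52, -0.097, 0.032, 0, 0, -0.442, 0.52, -0.097, 0.032, 0, 0, -0.442]'

```text
clock: 0.93
ee_pos: [0.3888, -0.1833, 0.2138]
tool_rot: [2.123, 2.316, -0.001]
force: [1.0, -0.8, -0.8]
opening: 1.002
gripper_force: 0.0
```

```bash
python3 -c "
from h import *
plan(.4625,.02,.2,.125,1)"
```

```text
delta [0.2452 0.1138 0.0172] [-0.0001  0.0003 -0.0254] ee [ 0.3888 -0.1833  0.2138] t 0.9333
[[-0.087  0.996 -0.   ]
 [ 0.996  0.087 -0.   ]
 [-0.    -0.    -1.   ]]
```

Request:
send_rows --deltas '[0.245, 0.114, 0.017, 0, 0, -0.025, 0.245, 0.114, 0.017, 0, 0, -0.025, 0.245, 0.114, 0.017, 0, 0, -0.025, 0.245, 0.114, 0.017, 0, 0, -0.025, 0.245, 0.114, 0.017, 0, 0, -0.025]'

```text
clock: 1.35
ee_pos: [0.4611, 0.0116, 0.2007]
tool_rot: [2.086, 2.348, -0.0]
force: [0.8, -1.2, -0.2]
opening: 1.002
gripper_force: 0.0
```

```bash
python3 -c "
from h import *
plan(.4625,.02,.076,.125,1)
cv2.imwrite('pics/s1.png',vision.camera('scene')[140:260,180:360].repeat(4,0).repeat(4,1))"
```

```text
delta [0.0103 0.0029 0.1559] [ 0.0001  0.0002 -0.0046] ee [0.4611 0.0116 0.2007] t 1.35
[[-0.118  0.993  0.   ]
 [ 0.993  0.118 -0.   ]
 [-0.     0.    -1.   ]]
```

View pics/s1.png

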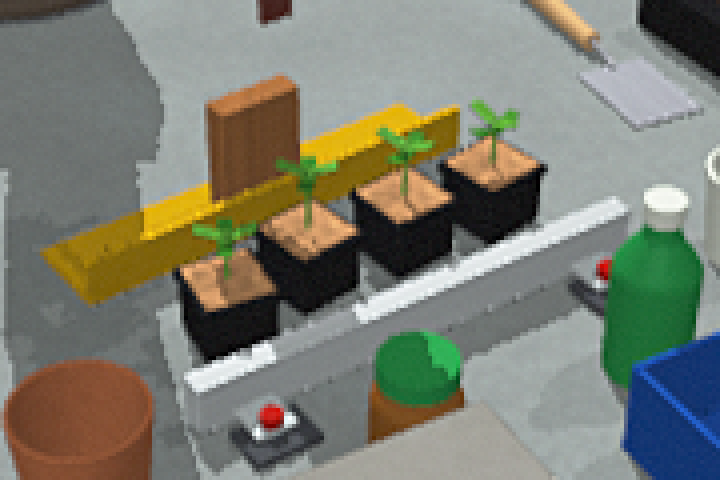

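The scene crop shows the grip block standing free (around pixel 250,140) and the jaws still well above. Descending.

Request:
send_rows --deltas '[0.01, 0.003, 0, 0, 0, -0.005, 0.01, 0.003, 0.04, 0, 0, -0.005, 0.01, 0.003, 0.085, 0, 0, -0.005, 0.01, 0.003, 0.13, 0, 0, -0.005, 0.01, 0.003, 0.156, 0, 0, -0.005]'

```text
clock: 1.82
ee_pos: [0.4603, 0.0163, 0.073]
tool_rot: [-2.077, -2.354, 0.005]
force: [-0.8, 0.2, -0.2]
opening: 1.001
gripper_force: 0.0
```

Request:
send_rows --deltas '[0, 0, 0, 0, 0, 0, 0, 0, 0, 0, 0, 0, 0, 0, 0, 0, 0, 0, 0, 0, 0, 0, 0, 0, 0, 0, 0, 0, 0, 0]' --jaw 1 --newtons 20

```text
clock: 2.23
ee_pos: [0.4635, 0.0177, 0.0776]
tool_rot: [2.076, 2.355, 0.003]
force: [-0.1, 0.4, -0.2]
opening: 0.66
gripper_force: 0.0
```

Request:
send_rows --deltas '[0, 0, 0, 0, 0, 0, 0, 0, 0, 0, 0, 0, 0, 0, 0, 0, 0, 0, 0, 0, 0, 0, 0, 0, 0, 0, 0, 0, 0, 0]'

```text
clock: 2.65
ee_pos: [0.4622, 0.0179, 0.0761]
tool_rot: [-2.077, -2.357, 0.001]
force: [-4.3, -1.1, 3.1]
opening: 0.282
gripper_force: 1.9
```

```bash
python3 - <<'E'
from h import *
im=vision.camera("top");cv2.imwrite("pics/top2.png",im);ye,top,bt,ends,gr=measure(im)
print("face",line(rays("top",top,.038)),"foot",line(rays("top",bt,.002)),rays("top",ends,.038))
s=bot.state();print(s["ee_pos"],s["force"],s["wrist_torque"],s["opening"],s["gripper_force"])
plan(.4625,.02,.076,.125)
E
```

```text
face (np.float32(0.12384767), np.float32(0.48901716), np.float32(0.12405279)) foot (np.float32(0.14579758), np.float32(0.42429897), np.float32(0.054813366)) [[ 0.48403773  0.18609785  0.038     ]
 [ 0.51335473 -0.08458458  0.038     ]]
[0.46195997 0.0178778  0.07590745] [-1.60038844  0.0876876   1.0199692 ] [-0.00775785  0.09022071 -0.06356208] 0.27408440516655086 19.998135566711426
delta [ 0.0025  0.001  -0.0001] [-0.0006  0.0001  0.0007] ee [0.462  0.0179 0.0759] t 2.7
[[-0.126  0.992 -0.001]
 [ 0.992  0.126 -0.   ]
 [-0.    -0.001 -1.   ]]
```

```bash
python3 -c "
from h import *
plan(.478,.041,.076,.071,1)"
```

```text
delta [ 0.0262  0.0235 -0.0001] [-0.0006  0.0001  0.0367] ee [0.462  0.0179 0.0759] t 2.7
[[-0.126  0.992 -0.001]
 [ 0.992  0.126 -0.   ]
 [-0.    -0.001 -1.   ]]
```

Request:
send_rows --deltas '[0.005, 0.005, 0, 0, 0, 0.007, 0.01, 0.01, 0, 0, 0, 0.015, 0.016, 0.015, 0, 0, 0, 0.022, 0.021, 0.02, 0, 0, 0, 0.03, 0.026, 0.0235, 0, 0, 0, 0.037]' --newtons 50

```text
clock: 3.12
ee_pos: [0.4788, 0.0415, 0.0759]
tool_rot: [-2.143, -2.297, 0.0]
force: [-1.3, -2.9, 1.1]
opening: 0.268
gripper_force: 50.0
```

Request:
send_rows --deltas '[0, 0, 0, 0, 0, 0, 0, 0, 0, 0, 0, 0, 0, 0, 0, 0, 0, 0]'

```text
clock: 3.37
ee_pos: [0.4785, 0.0415, 0.0759]
tool_rot: [-2.14, -2.299, -0.001]
force: [0.4, 0.5, -2.2]
opening: 0.269
gripper_force: 50.0
```

```bash
python3 - <<'E'
from h import *
im=vision.camera("top");cv2.imwrite("pics/top3.png",im)
s=bot.state();print(s["ee_pos"],s["force"],s["wrist_torque"],s["opening"],s["gripper_force"])
plan(.478,.041,.076,.071)
cv2.imwrite('pics/c3.png',cv2.resize(im[160:290,160:320],None,fx=5,fy=4.5,interpolation=2)[:600,:800])
E
```

```text
[0.47841146 0.04116949 0.07591008] [ 0.40507511  0.16456329 -2.95621815] [ 0.02490421 -0.10276578  0.06697015] 0.2704735461879018 49.99897241592407
delta [-0.0002 -0.0005 -0.0001] [ 0.     -0.0002  0.    ] ee [0.4784 0.0412 0.0759] t 3.4167
[[-0.071  0.997  0.   ]
 [ 0.997  0.071  0.   ]
 [ 0.     0.    -1.   ]]
```

View pics/c3.png

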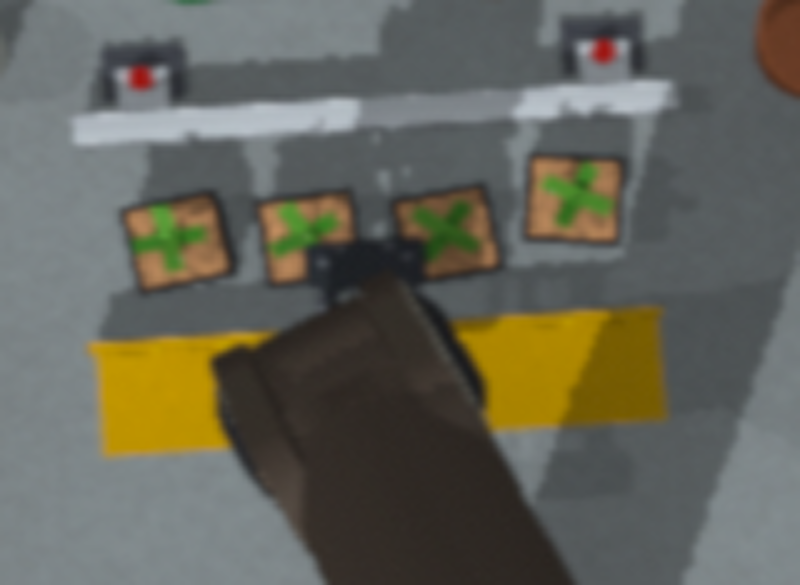

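Rule and bar edges have matching slopes (≈0.068 vs 0.069), and the rule covers all four pots. Advancing.

Request:
send_rows --deltas '[0, 0.005, 0, 0, 0, 0, 0, 0.01, 0, 0, 0, 0, 0, 0.015, 0, 0, 0, 0, 0, 0.02, 0, 0, 0, 0, 0, 0.025, 0, 0, 0, 0]'

```text
clock: 3.83
ee_pos: [0.4985, 0.0421, 0.0759]
tool_rot: [-2.142, -2.298, 0.001]
force: [-1.5, -0.6, 1.2]
opening: 0.27
gripper_force: 50.0
```

Request:
send_rows --deltas '[0, 0.004, 0, 0, 0, 0, 0, 0.008, 0, 0, 0, 0, 0, 0.012, 0, 0, 0, 0, 0, 0.016, 0, 0, 0, 0, 0, 0.02, 0, 0, 0, 0]'

```text
clock: 4.25
ee_pos: [0.513, 0.0436, 0.076]
tool_rot: [-2.14, -2.298, 0.004]
force: [-9.3, -0.1, 8.0]
opening: 0.268
gripper_force: 50.0
```

Request:
send_rows --deltas '[0, 0.003, 0, 0, 0, 0, 0, 0.006, 0, 0, 0, 0, 0, 0.009, 0, 0, 0, 0, 0, 0.012, 0, 0, 0, 0, 0, 0.015, 0, 0, 0, 0]'

```text
clock: 4.67
ee_pos: [0.5241, 0.0442, 0.0761]
tool_rot: [-2.14, -2.297, 0.007]
force: [-11.3, -1.4, 10.7]
opening: 0.275
gripper_force: 50.0
```

```bash
python3 - <<'E'
from h import *
im=vision.camera("top");cv2.imwrite("pics/top4.png",im)
s=bot.state();print(s["ee_pos"],s["force"],s["wrist_torque"],s["opening"],s["gripper_force"])
plan(.478,.041,.076,.071)
cv2.imwrite('pics/c4.png',cv2.resize(im[160:280,165:315],None,fx=5.3,fy=5,interpolation=2)[:600,:800])
E
```

```text
[0.52515239 0.04435404 0.07605148] [-5.91223949 -0.7513404   4.41291091] [-0.0036951   1.63744883  0.04785358] 0.2675468315413606 50.00115394592285
delta [-0.     -0.0591  0.0002] [-0.002   0.0004 -0.0001] ee [0.5252 0.0444 0.0761] t 4.7167
[[-0.071  0.997 -0.003]
 [ 0.997  0.071 -0.001]
 [-0.001 -0.003 -1.   ]]
```

View pics/c4.png

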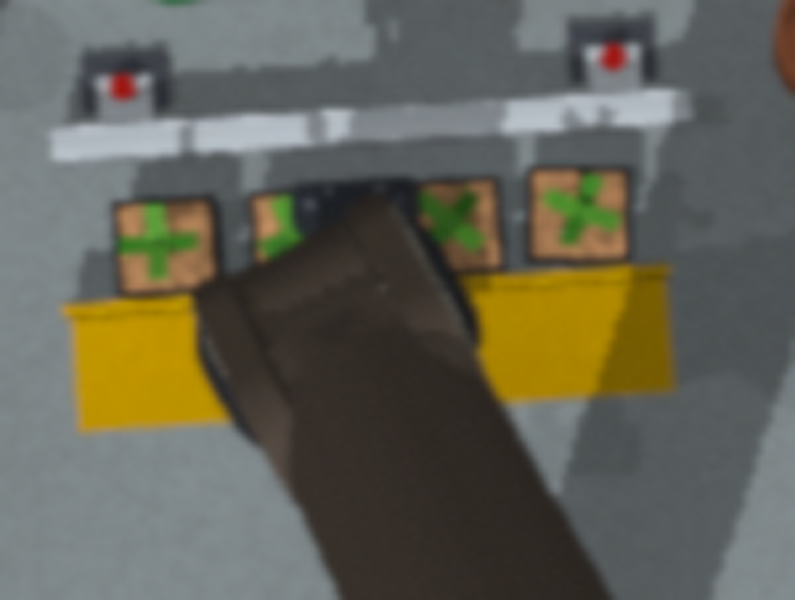

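Request:
send_rows --deltas '[0, 0, -0.0015, 0, 0, 0, 0, 0.003, -0.0015, 0, 0, 0, 0, 0.006, -0.0015, 0, 0, 0, 0, 0.009, -0.0015, 0, 0, 0, 0, 0.012, -0.0015, 0, 0, 0]'

```text
clock: 5.13
ee_pos: [0.5361, 0.0449, 0.0769]
tool_rot: [-2.142, -2.298, 0.0]
force: [-1.0, -0.4, -4.8]
opening: 0.272
gripper_force: 50.0
```

Request:
send_rows --deltas '[0, 0.001, 0, 0, 0, 0, 0, 0.002, 0, 0, 0, 0, 0, 0.003, 0, 0, 0, 0, 0, 0.004, 0, 0, 0, 0, 0, 0.005, 0, 0, 0, 0]'

```text
clock: 5.55
ee_pos: [0.5399, 0.0453, 0.0772]
tool_rot: [-2.142, -2.298, 0.0]
force: [-1.5, -0.9, -4.9]
opening: 0.27
gripper_force: 50.0
```

```bash
python3 - <<'E'
from h import *
s=bot.state();print(s["ee_pos"],s["force"],s["wrist_torque"],s["opening"])
plan(.478,.041,.076,.071)
E
```

```text
[0.53988706 0.04534451 0.07720407] [-1.54405914 -0.94292293 -4.94160859] [-0.13428204  0.58643107  0.03380055] 0.270448618294985
delta [ 0.     -0.0775  0.0015] [-0.0001  0.     -0.0003] ee [0.5399 0.0453 0.0772] t 5.55
[[-0.071  0.998 -0.   ]
 [ 0.998  0.071 -0.   ]
 [-0.    -0.    -1.   ]]
```

Request:
send_rows --deltas '[0, 0.001, 0, 0, 0, 0, 0, 0.002, 0, 0, 0, 0, 0, 0.003, 0, 0, 0, 0, 0, 0.003, 0, 0, 0, 0]'

```text
clock: 5.88
ee_pos: [0.5425, 0.0455, 0.0773]
tool_rot: [2.142, 2.298, 0.0]
force: [-1.4, -0.2, -5.1]
opening: 0.268
gripper_force: 50.0
```

Request:
send_rows --deltas '[0, 0.0003, 0, 0, 0, 0, 0, 0.0006, 0, 0, 0, 0, 0, 0.001, 0, 0, 0, 0, 0, 0.001, 0, 0, 0, 0]'

```text
clock: 6.22
ee_pos: [0.5431, 0.0456, 0.0773]
tool_rot: [2.142, 2.298, 0.0]
force: [-2.6, 0.3, -3.9]
opening: 0.272
gripper_force: 50.0
```

Request:
send_rows --deltas '[0, 0.0003, 0, 0, 0, 0, 0, 0.0006, 0, 0, 0, 0, 0, 0.001, 0, 0, 0, 0, 0, 0.001, 0, 0, 0, 0]'

```text
clock: 6.55
ee_pos: [0.544, 0.0456, 0.0773]
tool_rot: [2.142, 2.298, 0.0]
force: [-3.4, -0.2, -2.4]
opening: 0.274
gripper_force: 50.0
```

```bash
python3 - <<'E'
from h import *
s=bot.state();print(s["ee_pos"],s["force"],s["wrist_torque"])
E
```

```text
[0.54397774 0.04561827 0.07726774] [-3.44811772 -0.18706405 -2.36735149] [-0.1264947   0.76942494  0.02412777]
```

Request:
send_rows --deltas '[0, 0.0003, 0, 0, 0, 0, 0, 0.0006, 0, 0, 0, 0, 0, 0.001, 0, 0, 0, 0, 0, 0.001, 0, 0, 0, 0]'

```text
clock: 6.88
ee_pos: [0.5448, 0.0457, 0.0773]
tool_rot: [2.142, 2.298, 0.0]
force: [-3.3, -0.6, -1.6]
opening: 0.272
gripper_force: 50.0
```

```bash
python3 - <<'E'
from h import *
s=bot.state();print(s["ee_pos"],s["force"],s["wrist_torque"])
E
```

```text
[0.54477021 0.04569115 0.07725922] [-3.30362943 -0.55919255 -1.57120127] [-0.08756464  0.82269841  0.03861989]
```

Request:
send_rows --deltas '[0, 0.0003, 0, 0, 0, 0, 0, 0.0006, 0, 0, 0, 0, 0, 0.001, 0, 0, 0, 0, 0, 0.001, 0, 0, 0, 0]'

```text
clock: 7.22
ee_pos: [0.5456, 0.0457, 0.0772]
tool_rot: [2.142, 2.298, 0.0]
force: [-4.1, 0.4, -1.3]
opening: 0.268
gripper_force: 50.0
```

```bash
python3 - <<'E'
from h import *
s=bot.state();print(s["ee_pos"],s["force"],s["wrist_torque"])
im=vision.camera("scene");cv2.imwrite('pics/s5.png',cv2.resize(im[150:270,190:350],None,fx=5,fy=5,interpolation=2)[:600,:800])
E
```

```text
[0.54558503 0.04570572 0.07724107] [-4.09021359  0.43568125 -1.28297981] [-0.10430032  0.924449    0.07565788]
```

View pics/s5.png

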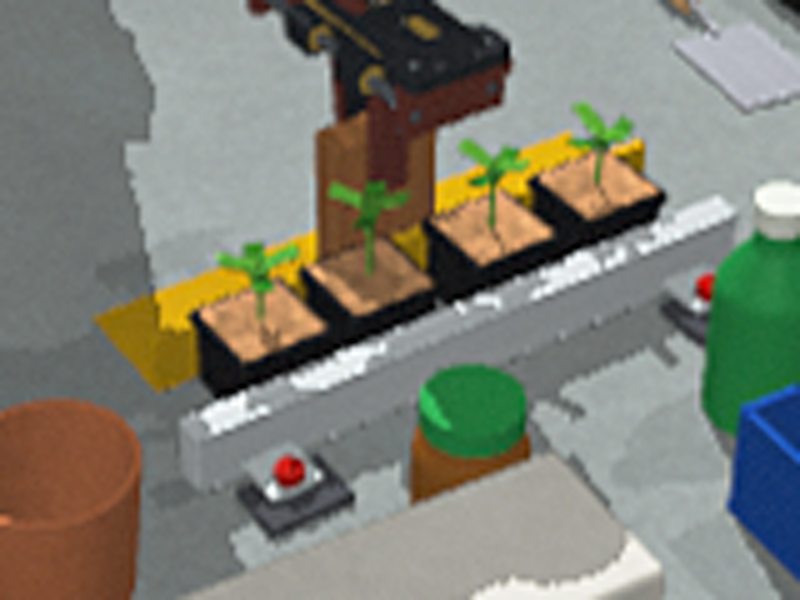

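The row is in line, roughly parallel to the bar with a small gap left (pots' far edges near 330,350 to 660,200). Creeping on.

Request:
send_rows --deltas '[0, 0.0003, 0, 0, 0, 0, 0, 0.0006, 0, 0, 0, 0, 0, 0.001, 0, 0, 0, 0, 0, 0.001, 0, 0, 0, 0]'

```text
clock: 7.6
ee_pos: [0.5464, 0.0458, 0.0772]
tool_rot: [2.142, 2.298, 0.0]
force: [-3.2, 0.6, -1.4]
opening: 0.264
gripper_force: 50.0
```

Request:
send_rows --deltas '[0, 0.0003, 0, 0, 0, 0, 0, 0.0006, 0, 0, 0, 0, 0, 0.001, 0, 0, 0, 0, 0, 0.001, 0, 0, 0, 0]'

```text
clock: 7.93
ee_pos: [0.5472, 0.0458, 0.0772]
tool_rot: [2.142, 2.298, 0.0]
force: [-4.3, -0.8, -2.1]
opening: 0.269
gripper_force: 50.0
```

Request:
send_rows --deltas '[0, 0.0003, 0, 0, 0, 0, 0, 0.0006, 0, 0, 0, 0, 0, 0.001, 0, 0, 0, 0, 0, 0.001, 0, 0, 0, 0]'

```text
clock: 8.27
ee_pos: [0.548, 0.0459, 0.0772]
tool_rot: [2.142, 2.298, 0.0]
force: [-2.8, -0.9, -3.0]
opening: 0.273
gripper_force: 50.0
```

Request:
send_rows --deltas '[0, 0.0003, 0, 0, 0, 0, 0, 0.0006, 0, 0, 0, 0, 0, 0.001, 0, 0, 0, 0, 0, 0.001, 0, 0, 0, 0]'

```text
clock: 8.6
ee_pos: [0.5489, 0.0459, 0.0772]
tool_rot: [2.142, 2.298, 0.0]
force: [-2.9, -0.3, -2.2]
opening: 0.272
gripper_force: 50.0
```

Request:
send_rows --deltas '[0, 0.0003, 0, 0, 0, 0, 0, 0.0006, 0, 0, 0, 0, 0, 0.001, 0, 0, 0, 0, 0, 0.001, 0, 0, 0, 0]'

```text
clock: 8.93
ee_pos: [0.5492, 0.046, 0.0772]
tool_rot: [-2.142, -2.298, 0.001]
force: [-5.4, 0.0, -1.2]
opening: 0.264
gripper_force: 50.0
```

```bash
python3 - <<'E'
from h import *
s=bot.state();print(s["ee_pos"],s["force"],s["wrist_torque"],s["tool_rot"])
im=vision.camera("top");cv2.imwrite("pics/top6.png",im)
s=bot.state();print(s["ee_pos"],s["force"],s["wrist_torque"])
E
```

```text
[0.54917192 0.04604356 0.0772053 ] [-5.38089346  0.01804087 -1.23816229] [-0.06332943  1.16850705 -0.07748684] [-2.14166157e+00 -2.29785387e+00  7.84438107e-04]
[0.54921132 0.04605569 0.07723532] [-5.12674007 -0.04192561 -1.12861256] [-0.07971388  1.10596521 -0.08813948]
```

Request:
send_rows --deltas '[0, 0.0002, 0, 0, 0, 0, 0, 0.0003, 0, 0, 0, 0, 0, 0.0003, 0, 0, 0, 0, 0, 0.0003, 0, 0, 0, 0]'

```text
clock: 9.32
ee_pos: [0.5492, 0.0461, 0.0772]
tool_rot: [-2.141, -2.298, 0.001]
force: [-5.5, -0.3, -1.2]
opening: 0.272
gripper_force: 50.0
```

```bash
python3 - <<'E'
from h import *
s=bot.state();print(s["ee_pos"],s["force"],s["wrist_torque"],s["tool_rot"])
E
```

```text
[0.54919145 0.04606349 0.07719712] [-5.45133041 -0.28461818 -1.18553977] [-0.08379159  1.31722585 -0.10492412] [-2.14147514e+00 -2.29775082e+00  1.24418248e-03]
```

Request:
send_rows --deltas '[0, 0.0002, 0, 0, 0, 0, 0, 0.0005, 0, 0, 0, 0, 0, 0.0005, 0, 0, 0, 0, 0, 0.0005, 0, 0, 0, 0]'

```text
clock: 9.65
ee_pos: [0.5494, 0.0462, 0.0771]
tool_rot: [-2.141, -2.297, 0.002]
force: [-7.2, 0.2, -0.6]
opening: 0.27
gripper_force: 50.0
```

```bash
python3 - <<'E'
from h import *
s=bot.state();print(s["ee_pos"],s["force"],s["wrist_torque"],s["tool_rot"])
E
```

```text
[0.54937687 0.04615912 0.07713677] [-7.15536623  0.2091933  -0.59651522] [-0.04447101  1.42304727 -0.16644635] [-2.14143402e+00 -2.29729388e+00  1.66869137e-03]
```

Request:
send_rows --deltas '[0, 0, 0, 0, 0, 0.001, 0, 0, 0, 0, 0, 0.002, 0, 0, 0, 0, 0, 0.003, 0, 0, 0, 0, 0, 0.003]'

```text
clock: 9.98
ee_pos: [0.5498, 0.0463, 0.0771]
tool_rot: [-2.146, -2.293, 0.0]
force: [-4.8, 1.3, -2.2]
opening: 0.27
gripper_force: 50.0
```

```bash
python3 - <<'E'
from h import *
s=bot.state();print(s["ee_pos"],s["force"],s["wrist_torque"],s["tool_rot"])
E
```

```text
[0.54977209 0.04634979 0.07711891] [-4.79612091  1.34155627 -2.21826365] [ 0.07554811  1.1483963  -0.08558158] [-2.14637668e+00 -2.29318450e+00  4.22295847e-04]
```

Request:
send_rows --deltas '[0, 0, 0, 0, 0, 0.001, 0, 0, 0, 0, 0, 0.002, 0, 0, 0, 0, 0, 0.003, 0, 0, 0, 0, 0, 0.003]'

```text
clock: 10.32
ee_pos: [0.5498, 0.0463, 0.0771]
tool_rot: [-2.151, -2.29, 0.001]
force: [-4.6, 0.4, -2.6]
opening: 0.269
gripper_force: 50.0
```

```bash
python3 - <<'E'
from h import *
s=bot.state();print(s["ee_pos"],s["force"],s["wrist_torque"],s["tool_rot"])
E
```

```text
[0.54976166 0.04631183 0.0770921 ] [-4.56908876  0.44709923 -2.6079931 ] [0.14320518 1.16206997 0.31180228] [-2.15059696e+00 -2.28954933e+00  6.78332130e-04]
```

Request:
send_rows --deltas '[0, 0, 0, 0, 0, -0.001, 0, 0, 0, 0, 0, -0.002, 0, 0.0003, 0, 0, 0, -0.002, 0, 0.0006, 0, 0, 0, -0.002, 0, 0.0006, 0, 0, 0, -0.002]'

```text
clock: 10.73
ee_pos: [0.5498, 0.0464, 0.0771]
tool_rot: [-2.147, -2.292, 0.002]
force: [-7.7, 0.9, -0.8]
opening: 0.274
gripper_force: 50.0
```

```bash
python3 - <<'E'
from h import *
s=bot.state();print(s["ee_pos"],s["force"],s["wrist_torque"],s["tool_rot"])
E
```

```text
[0.54977594 0.04636089 0.07709701] [-7.71351929  0.87318885 -0.78285395] [0.11477983 1.53040727 0.01636536] [-2.14730999e+00 -2.29166067e+00  1.76464870e-03]
```

Request:
send_rows --deltas '[0, 0.0003, 0, 0, 0, 0, 0, 0.0006, 0, 0, 0, 0, 0, 0.0008, 0, 0, 0, 0, 0, 0.0008, 0, 0, 0, 0, 0, 0.0008, 0, 0, 0, 0]'

```text
clock: 11.15
ee_pos: [0.5499, 0.0463, 0.077]
tool_rot: [-2.147, -2.291, 0.003]
force: [-8.9, 0.9, 0.8]
opening: 0.271
gripper_force: 50.0
```

```bash
python3 - <<'E'
from h import *
s=bot.state();print(s["ee_pos"],s["force"],s["wrist_torque"],s["tool_rot"])
E
```

```text
[0.54985654 0.04629959 0.07702012] [-8.85554635  0.89822656  0.77824098] [0.12050917 1.93418654 0.0644161 ] [-2.14692757 -2.29128192  0.00323923]
```

Request:
send_rows --deltas '[0, 0.0003, 0, 0, 0, 0, 0, 0.0006, 0, 0, 0, 0, 0, 0.001, 0, 0, 0, 0, 0, 0.001, 0, 0, 0, 0, 0, 0.001, 0, 0, 0, 0]'

```text
clock: 11.57
ee_pos: [0.5499, 0.0463, 0.0769]
tool_rot: [-2.146, -2.291, 0.005]
force: [-11.0, 0.1, 1.6]
opening: 0.276
gripper_force: 50.0
```

```bash
python3 - <<'E'
from h import *
s=bot.state();print(s["ee_pos"],s["force"],s["wrist_torque"],s["tool_rot"])
E
```

```text
[0.54993661 0.04627138 0.07689295] [-10.96025641   0.11733121   1.61498477] [ 0.05113214  2.43835338 -0.02230042] [-2.14638925 -2.2907121   0.00514888]
```

Request:
send_rows --deltas '[0, 0.0003, 0, 0, 0, 0, 0, 0.0006, 0, 0, 0, 0, 0, 0.0008, 0, 0, 0, 0, 0, 0.0008, 0, 0, 0, 0, 0, 0.0008, 0, 0, 0, 0]'

```text
clock: 11.98
ee_pos: [0.55, 0.0463, 0.0767]
tool_rot: [-2.146, -2.29, 0.007]
force: [-12.7, 0.9, 2.9]
opening: 0.265
gripper_force: 50.0
```

```bash
python3 - <<'E'
from h import *
s=bot.state();print(s["ee_pos"],s["force"],s["wrist_torque"],s["tool_rot"])
im=vision.camera("top");cv2.imwrite("pics/top7.png",im)
cv2.imwrite('pics/c7.png',cv2.resize(im[160:280,165:315],None,fx=5.3,fy=5,interpolation=2)[:600,:800])
E
```

```text
[0.54996381 0.04626228 0.07672509] [-12.67116186   0.87263774   2.88683933] [0.04969405 2.77696809 0.01430844] [-2.1458311  -2.29025185  0.00675451]
```

View pics/c7.png

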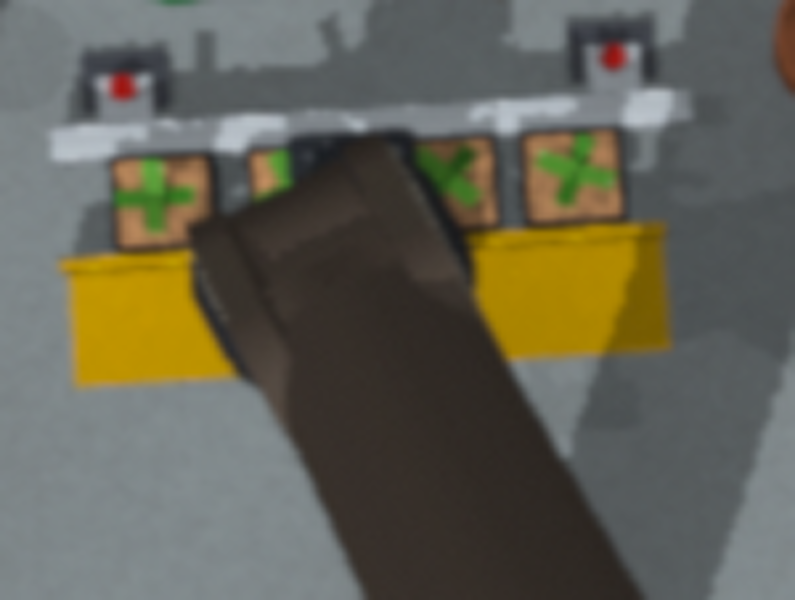

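Request:
send_rows --deltas '[0, 0.0003, 0, 0, 0, 0, 0, 0.0005, 0, 0, 0, 0, 0, 0.0005, 0, 0, 0, 0, 0, 0.0005, 0, 0, 0, 0, 0, 0.0005, 0, 0, 0, 0]'

```text
clock: 12.45
ee_pos: [0.55, 0.0463, 0.0767]
tool_rot: [-2.146, -2.29, 0.008]
force: [-13.4, 1.0, 3.8]
opening: 0.269
gripper_force: 50.0
```

Request:
send_rows --deltas '[0, 0, 0, 0, 0, 0.0005, 0, 0, 0, 0, 0, 0.0005, 0, 0, 0, 0, 0, 0.0005, 0, 0, 0, 0, 0, 0.0005]'

```text
clock: 12.78
ee_pos: [0.55, 0.0462, 0.0767]
tool_rot: [-2.146, -2.289, 0.008]
force: [-12.3, 0.6, 2.9]
opening: 0.271
gripper_force: 50.0
```

```bash
python3 - <<'E'
from h import *
s=bot.state();print(s["ee_pos"],s["force"],s["wrist_torque"],s["tool_rot"])
E
```

```text
[0.54999748 0.04624073 0.07665602] [-12.34449102   0.61087836   2.90948519] [0.08059476 3.07884182 0.14352531] [-2.14624591 -2.28940224  0.0077553 ]
```

Request:
send_rows --deltas '[0, 0, 0, 0, 0, -0.0005, 0, 0, 0, 0, 0, -0.001, 0, 0, 0, 0, 0, -0.001, 0, 0, 0, 0, 0, -0.001, 0, 0, 0, 0, 0, -0.001]'

```text
clock: 13.2
ee_pos: [0.55, 0.0462, 0.0767]
tool_rot: [-2.145, -2.291, 0.008]
force: [-13.0, 1.0, 3.3]
opening: 0.275
gripper_force: 50.0
```

```bash
python3 - <<'E'
from h import *
s=bot.state();print(s["ee_pos"],s["force"],s["wrist_torque"],s["tool_rot"])
E
```

```text
[0.55001662 0.04623502 0.07666839] [-13.011932     1.03988831   3.26640145] [0.08331603 3.05281464 0.01045587] [-2.14494216 -2.29054315  0.00760935]
```

Request:
send_rows --deltas '[0, -0.001, 0, 0, 0, 0, 0, -0.003, 0, 0, 0, 0, 0, -0.005, 0, 0, 0, 0, 0, -0.008, 0, 0, 0, 0, 0, -0.012, 0, 0, 0, 0]'

```text
clock: 13.62
ee_pos: [0.5448, 0.0456, 0.0777]
tool_rot: [2.147, 2.291, 0.004]
force: [0.2, 0.3, -3.8]
opening: 0.269
gripper_force: 50.0
```

Request:
send_rows --deltas '[0, -0.01, 0, 0, 0, 0, 0, -0.02, 0, 0, 0, 0, 0, -0.03, 0, 0, 0, 0, 0, -0.04, 0, 0, 0, 0, 0, -0.05, 0, 0, 0, 0]'

```text
clock: 14.03
ee_pos: [0.5026, 0.0429, 0.0773]
tool_rot: [2.148, 2.293, 0.0]
force: [-0.1, 0.5, -4.7]
opening: 0.27
gripper_force: 50.0
```

Request:
send_rows --deltas '[0, -0.01, 0, 0, 0, 0, 0, -0.02, 0, 0, 0, 0, 0, -0.03, 0, 0, 0, 0, 0, -0.04, 0, 0, 0, 0, 0, -0.046, 0, 0, 0, 0]'

```text
clock: 14.45
ee_pos: [0.4656, 0.0404, 0.0772]
tool_rot: [-2.147, -2.293, 0.001]
force: [0.6, 0.4, -3.2]
opening: 0.269
gripper_force: 50.0
```

Request:
send_rows --deltas '[0, 0, 0, 0, 0, 0, 0, 0, 0.0005, 0, 0, 0, 0, 0, 0.001, 0, 0, 0, 0, 0, 0.0013, 0, 0, 0, 0, 0, 0.0013, 0, 0, 0]'

```text
clock: 14.87
ee_pos: [0.4672, 0.0407, 0.0761]
tool_rot: [-2.148, -2.293, -0.0]
force: [-0.3, 0.2, -4.2]
opening: 0.275
gripper_force: 50.0
```

```bash
python3 - <<'E'
from h import *
s=bot.state();print(s["ee_pos"],s["force"],s["wrist_torque"],s["tool_rot"])
im=vision.camera("top");cv2.imwrite('pics/c8.png',cv2.resize(im[160:280,165:315],None,fx=5.3,fy=5,interpolation=2)[:600,:800])
hsv=cv2.cvtColor(im,cv2.COLOR_BGR2HSV);P=cv2.inRange(hsv,(5,50,60),(90,255,255));P[:180]=0;P[212:]=0;P[:,:180]=0;P[:,290:]=0
for c in cv2.findContours(P,0,2)[0]:
    if cv2.contourArea(c)>60:
        r=cv2.minAreaRect(c);p=rays("top",r[0],.05)[0,:2];print("pot",p.round(4),round(r[2],1),"perp",(p@[.9976,.069]).round(4))
E
```

```text
[0.46716579 0.04068098 0.0761033 ] [-0.32501332  0.24529461 -4.20343323] [-0.06232876 -0.04006714 -0.03194938] [-2.14782147e+00 -2.29265885e+00 -3.00464788e-04]
pot [0.6114 0.1623] 90.0 perp 0.6212
pot [0.6173 0.0874] 90.0 perp 0.6219
pot [0.6232 0.0052] 0.0 perp 0.6221
pot [ 0.6262 -0.0638] 90.0 perp 0.6202
```

View pics/c8.png

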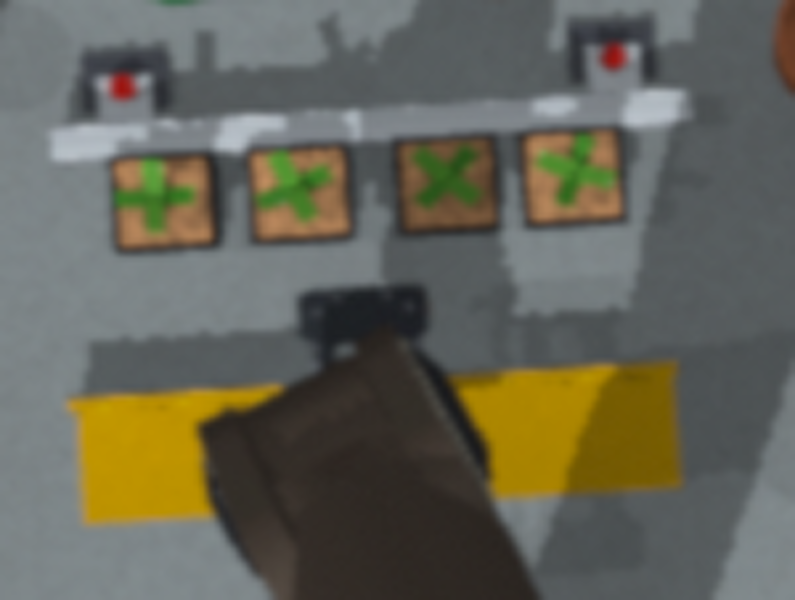

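The four pots stand in one line along the bar and the rule is about 80 mm clear of them (face at rows 365–405 of the crop, pots' near edge at 225–250). I'll set the rule down and let go.

Request:
send_rows --deltas '[0, 0, 0.0003, 0, 0, 0, 0, 0, 0.0006, 0, 0, 0, 0, 0, 0.0006, 0, 0, 0, 0, 0, 0.0006, 0, 0, 0]'

```text
clock: 15.25
ee_pos: [0.467, 0.0406, 0.0759]
tool_rot: [2.148, 2.293, 0.0]
force: [-1.8, 0.3, -0.4]
opening: 0.269
gripper_force: 50.0
```

Request:
send_rows --deltas '[0, 0, 0, 0, 0, 0, 0, 0, 0, 0, 0, 0, 0, 0, 0, 0, 0, 0, 0, 0, 0, 0, 0, 0, 0, 0, 0, 0, 0, 0]' --jaw -0.1

```text
clock: 15.67
ee_pos: [0.467, 0.0406, 0.0758]
tool_rot: [2.148, 2.292, 0.0]
force: [-0.3, 0.1, -0.4]
opening: 0.55
gripper_force: 0.0
```

Request:
send_rows --deltas '[0, 0, 0, 0, 0, 0, 0, 0, -0.01, 0, 0, 0, 0, 0, -0.03, 0, 0, 0, 0, 0, -0.06, 0, 0, 0, 0, 0, -0.1, 0, 0, 0]'

```text
clock: 16.08
ee_pos: [0.4655, 0.0406, 0.1557]
tool_rot: [-2.145, -2.291, 0.003]
force: [0.7, -0.7, 0.4]
opening: 0.554
gripper_force: 0.0
```

Request:
send_rows --deltas '[-0.03, -0.03, -0.03, 0, 0, 0, -0.08, -0.05, -0.06, 0, 0, 0, -0.12, -0.05, -0.06, 0, 0, 0, -0.16, -0.05, -0.06, 0, 0, 0, -0.2, -0.05, -0.06, 0, 0, 0]'

```text
clock: 16.5
ee_pos: [0.4373, -0.1236, 0.2054]
tool_rot: [2.146, 2.29, 0.001]
force: [0.7, -0.1, -0.5]
opening: 0.553
gripper_force: 0.0
```

Request:
send_rows --deltas '[0, 0, 0, 0, 0, 0, 0, 0, 0, 0, 0, 0, 0, 0, 0, 0, 0, 0]'

```text
clock: 16.75
ee_pos: [0.4373, -0.1209, 0.204]
tool_rot: [-2.147, -2.293, -0.001]
force: [0.3, -0.1, 0.2]
opening: 0.55
gripper_force: 0.0
```

```bash
python3 - <<'E'
from h import *
im=vision.camera("top");v=cv2.resize(im[150:290,165:315],None,fx=5.3,fy=4.2,interpolation=2)[:600,:800]
cv2.imwrite('pics/c9.png',v)
ye,top,bt,ends,gr=measure(im);print("face",line(rays("top",top,.038)),"foot",line(rays("top",bt,.002)),rays("top",ends,.038))
E
```

```text
face (np.float32(0.063747354), np.float32(0.50602436), np.float32(0.05970916)) foot (np.float32(0.06439169), np.float32(0.4302618), np.float32(0.07772848)) [[ 0.49869883  0.20979154  0.038     ]
 [ 0.51629307 -0.0963811   0.038     ]]
```

View pics/c9.png

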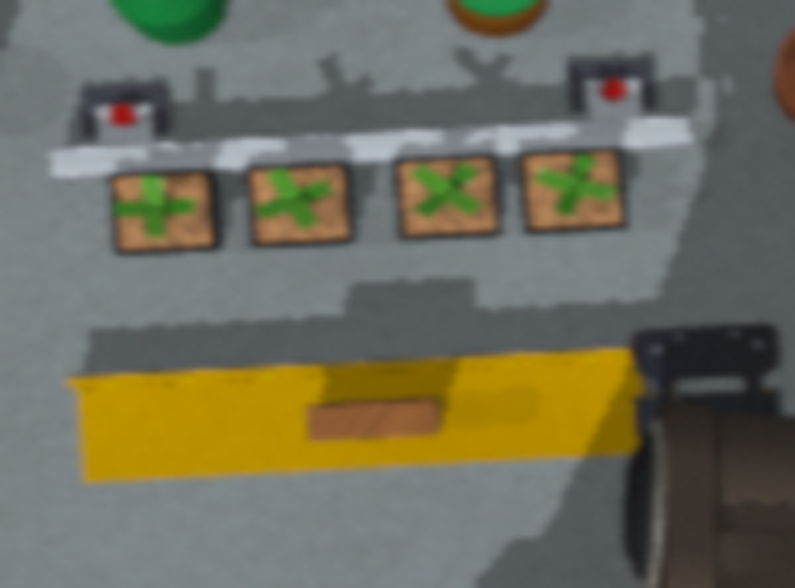

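The rule stands free (face at rows 350–380 of the crop), the pots are flush along the bar, and the gripper is clear. Handing in.

```bash
python3 -c "
from cell import job
print(job.close_job())"
```

```text
the job is handed in; nothing more can be done
None
```

I pushed the four pots against the stop bar with about 13 N at the wrist, left the rule standing free about 80 mm back, and handed the job in; the pots look flush, but no verdict came back, and contact on all four was inferred from wrist force and torque.

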